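Show a plate's edge to the inspection camera

TASK

Push the metal plate along the ledge, without picking it up, until its leading edge hangs out over the middle of the lens of the upward-looking camera that stands at one end of the ledge. Then press the trigger button right down with a fingertip to take the picture, and move clear. The plate must stay lying flat between the ledge's rails, the button must not be pressed before the edge is over the lens, and everything else stays where it is.

Things in the scene. Friction and masses are not known exactly. Their poses are not given: they have to be found in the camera images.
- ledge: Fixed white riser with a black deck, 104 (x) x 320 (y) x 60 mm tall, open at both ends (its own y = +160 and -160 mm). Two low steel rails run along its y axis, 5 mm above the deck, with 88 mm clear between them (inner faces at x = +-44 mm). Origin: centre of the underside; deck surface 60 mm above it. It stands at a varying place and a slight yaw.
- plate: Loose bare aluminium plate, 80 (x) x 160 (y) x 6 mm thick, about 0.2 kg, lying flat on the ledge's deck between the rails with its long side along the ledge; top face 66 mm above the bench, 1 mm above the rails. Origin: centre of its underside; its ends lie at its y = +-80 mm. It slides with ordinary friction (under 2 N).
- lens (a point): Centre of the top of the round glass lens (36 mm across, in a black ring 48 mm across) of the upward-looking camera, a fixed grey box 85 (x) x 60 (y) mm, 42 mm tall in all with the lens on top. It stands on the bench beyond one end of the ledge, either the +y or the -y end, on the ledge's middle line, the lens centre 40 to 52 mm past that end. Axes parallel to the ledge's. The plate passes over it with 18 mm to spare.
- trigger (a joint): Travel of the trigger button, 0 = up, 0.006 m = right down (spring return, 5 N when right down; the picture is taken from 4 mm).
- trigger_top (a point): Centre of the top face of the trigger button: a black round cap 32 mm across in a grey housing on a fixed flat white square box (75 x 75 x 22 mm), on the bench behind the ledge (the side away from the robot), pressed straight down.
- jar: Bystander: loose closed jar, 48 mm across, 50 mm tall, beyond the ledge's other end. Origin: centre of the underside. Leave alone.
- reel: Bystander: loose wire reel, 60 mm across, 46 mm tall, copper wire between clear flanges, behind the ledge. Origin: centre of the underside. Leave alone.
- spare: Bystander: smaller aluminium plate, 60 x 100 x 6 mm, on the bench to the robot's right. Origin: centre of the underside. Leave alone.
- driver: Bystander: screwdriver lying on the bench well behind the ledge. Leave alone.
- cup: Bystander: cup, 72 mm across, 85 mm tall, to the robot's left. Origin: centre of the underside. Leave alone.
- taperoll: Bystander: flat tape roll, 80 mm across, 20 mm tall, to the robot's left. Origin: centre of the underside. Leave alone.
Things that resemble listed ones, but are neither listed nor needed, are in the scene too. Leave any yellow look-alike of the part that bears lens alone. What is shaped like the plate but green or red is not meant.

How it is judged:
On the way, in this order (a step that is already met when the one before it is completed fails the run):
1. the plate's leading edge is over the lens (((y of lens in the frame of ledge above 0 m and y of plate in the frame of lens between -0.092 and -0.068 m) or (y of lens in the frame of ledge below 0 m and y of plate in the frame of lens between 0.068 and 0.092 m)) and z of plate in the frame of ledge between 0.056 and 0.064 m and x of plate in the frame of ledge between -0.008 and 0.008 m and angle between plate's own z axis and vertical below 0.06 rad), for 0.2 s.
2. the trigger button is pressed right down with the plate's edge over the lens (value of joint trigger above 0.004 m and contact force between the fingers and anything else above 0.5 N and ((y of lens in the frame of ledge above 0 m and y of plate in the frame of lens between -0.092 and -0.068 m) or (y of lens in the frame of ledge below 0 m and y of plate in the frame of lens between 0.068 and 0.092 m))), for 0.05 s.
At the end, for the whole second after the job is handed in: The plate lies still and flat on the deck between the rails (tilt under 0.06 rad, square within 0.12 rad), its leading edge within 12 mm of the lens centre measured along the ledge; the button has been pressed (at least 4 mm) after that and has come back up (all of step 1 and angle between the y axis of plate and the y axis of ledge, either way round below 0.12 rad and linear speed of plate below 0.01 m/s and value of joint trigger below 0.002 m); the robot touches nothing.
It fails at once if the plate is lifted off the deck or tipped (z of plate in the frame of ledge above 0.07 m or z of plate in the frame of ledge below 0.05 m or angle between plate's own z axis and vertical above 0.15 rad).
It fails at once if the button is pressed while the plate's edge is not over the lens (value of joint trigger above 0.003 m and not ((y of lens in the frame of ledge above 0 m and y of plate in the frame of lens between -0.092 and -0.068 m) or (y of lens in the frame of ledge below 0 m and y of plate in the frame of lens between 0.068 and 0.092 m))).
It fails at once if the jar, reel, spare plate, screwdriver, cup or tape roll is moved by more than 20 mm (distance of any of jar, reel, spare, driver, cup, taperoll from where it was at the start of the episode above 0.02 m).
It also fails if it takes over 45 s, if anything falls off the work surface, if the arm or the gripper's body presses on something with over 40 N, if the wrist force passes 120 N, or if a joint passes its speed limit or range.

ROBOT

A 7-joint arm with a two-finger parallel gripper is mounted at the origin on the work surface. World frame = base frame: x ahead of the robot, y to its left, z up, the work surface at z = 0. Lengths are in m, angles in rad, forces in N, time in s.
With the tool pointing down it reaches from about 0.425 to 0.875 m from the base axis. Payload 4.7 kg.
Tool frame: the origin (TCP) lies between the finger pads; the fingertips stand 14 mm ahead of it and the grasp point (between the pads) lies 5 mm behind it; z points along the fingers, y is the line along which they close (so a half turn about z gives the same grasp; the last joint's range is limited). The gripper opens to 87 mm and grips with 3 to 60 N. Pads are 19 mm wide; open, the fingers measure 117 mm over their backs; the gripper's body (75 mm by 190 mm) begins 51 mm behind the grasp point.
Start: joints at [-1.292, 0.321, -0.07, 1.45, 0.023, 1.371, -0.057], TCP at [0.17, 0.627, 0.237] pointing down, gripper open.
Joint ranges: [-2.86, 2.86], [-0.3, 2.09], [-1.38, 1.24], [0.06, 2.45], [-1.56, 4.7], [0.09, 2.05], [-2.69, 2.69]. Speed limits (rad/s): [2.57, 2.57, 3.14, 3.14, 3.14, 3.14, 3.14].

INTERFACE

Orientations are given as a rotation vector (axis times angle).
In Python, from bench import ctrl gives the robot as it stands.
- The arm moves only by the shell command python3 -m inch 'ROWS' [OPENING] [FORCE]. ROWS is JSON, a list of rows, each a list of 6 numbers: the shift along the world's x, y, z in mm, then the turn, a rotation vector about the world's x, y, z in degrees. In form: [[tx, ty, tz, rx, ry, rz], ...]. A call has 1 to 20 rows; each row is the pose to reach, as a shift and turn from the pose commanded when the call began; what a row does not reach only later rows make up. A row lasts 1/8 s, in which the tool goes at most 62.5 mm and 10.7 degrees, less where a joint would pass 70% of its speed; a pose out of reach is approached as far as the arm can. A call with a gripper value outside its range is refused whole. OPENING is the finger opening in mm, from 0 to 87, set as the call begins (- or left out, the last holds). The fingers move at their own pace and stop on an object; FORCE is the grip in N (left out, the last holds). Time passes only in rows, so rows that repeat a pose let the fingers close. It gives the time, the measured TCP pose, the force, the opening and the grip force at its end, in the units of the state.
- ctrl.get_state(): the state, without advancing time (a new reading comes with each control period).
- ctrl.get_image(name): name is "scene" or "top"; returns (picture, depth): 400x640x3 uint8, red, green, blue; 400x640 float32, m along the optical axis (not along the pixel's ray), 0 where there is no reading.
- ctrl.camera_params(name): a dict with "mtx" (3x3 intrinsics, pixels), "T" (4x4, takes a point from camera to world coordinates). Camera axes: x right, y down, z forward; pixel columns grow to the right and rows downward; lengths in m; the calibration is good to about 2 mm. A picture is of the moment at which its call begins. camera_params takes no time and is no camera call.
- ctrl.close_job(): hands the job in; it is judged then, once.
The state is a dict: "time": time; "joint_positions": joint angles; "qd": joint speeds; "joint_torque": joint torques, N m; "position": TCP position; "tool_rot": TCP orientation; "ft_force": force on the tool from outside, world axes, zero at the start; "torque": the same for the moment, N m; "grip_width": opening from 0.0 (shut) to 1.0 (fully open); "grip_force": force on a finger pad.
Only numpy, scipy, OpenCV 4.12 (cv2) and the standard library are available. Lean on these libraries where they do the work, as an engineer would, in place of code of your own. Each camera call takes 0.05 s, during which the arm holds its last target. There are 200 camera calls.

## Working session

There is one attempt and no reset: what is moved stays moved. The work goes in short steps, Python scripts to look and compute and a shell command to move; the robot and the scene stay as the last step left them, time stands still between calls to the robot, and variables do not carry over. Pictures are saved under pics/ and viewed, at most 10 in all, crops included, and the job is handed in when it is done.

```bash
mkdir -p pics; ls; cat > h.py <<'E'
import numpy as np, cv2
from bench import ctrl
def grab(n):
    im,d=ctrl.get_image(n); np.savez(f'{n}.npz',im=im,d=d); return im,d
def load(n):
    z=np.load(f'{n}.npz'); return z['im'],z['d']
def ray(n,uv,z):
    p=ctrl.camera_params(n); T=np.array(p['T']); K=np.array(p['mtx'])
    uv=np.atleast_2d(np.array(uv,float)); r=np.c_[uv,np.ones(len(uv))]@np.linalg.inv(K).T@T[:3,:3].T
    o=T[:3,3]; return o+r*((z-o[2])/r[:,2])[:,None]
def proj(n,P):
    p=ctrl.camera_params(n); T=np.linalg.inv(np.array(p['T'])); K=np.array(p['mtx'])
    q=np.atleast_2d(P)@T[:3,:3].T+T[:3,3]; q=q@K.T; return q[:,:2]/q[:,2:]
def pts(n,d):
    p=ctrl.camera_params(n); T=np.array(p['T']); K=np.array(p['mtx'])
    v,u=np.mgrid[:d.shape[0],:d.shape[1]]; r=np.dstack([u,v,np.ones_like(u)])@np.linalg.inv(K).T*d[...,None]
    return r@T[:3,:3].T+T[:3,3]
E
python3 - <<'E'
from h import *
for n in('scene','top'):
    im,d=grab(n); cv2.imwrite(f'pics/{n}0.png',im[...,::-1]); print(n,ctrl.camera_params(n)['T'],(d>0).mean())
s=ctrl.get_state();print(s['position'],s['tool_rot'],s['time'])
E
```

```text
pics
scene [[-0.40013396  0.73518    -0.54717747  1.2148743 ]
 [ 0.91644175  0.32438715 -0.23432347  0.27497734]
 [ 0.00522741 -0.59521706 -0.80354796  1.06762459]
 [ 0.          0.          0.          1.        ]] 0.99565625
top [[ 0.00881548 -0.98930769  0.14557674  0.37231732]
 [-0.99994604 -0.00952161 -0.00415454  0.0189141 ]
 [ 0.00549624 -0.14553226 -0.98933824  1.29852654]
 [ 0.          0.          0.          1.        ]] 0.99593359375
[0.17002755 0.62687123 0.23558514] [-4.14645170e-01 -3.11397201e+00  2.69626579e-03] 0.1
```

View pics/scene0.png

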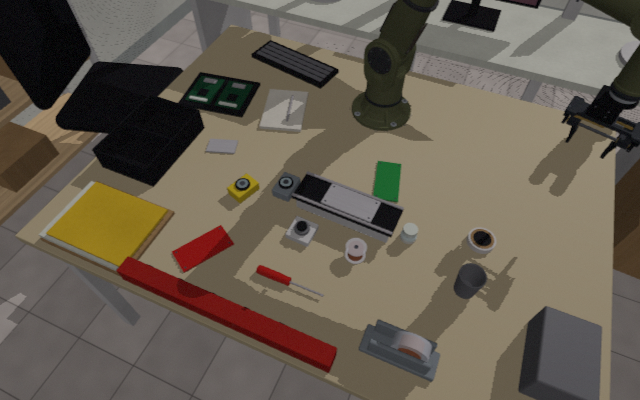

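View pics/top0.png

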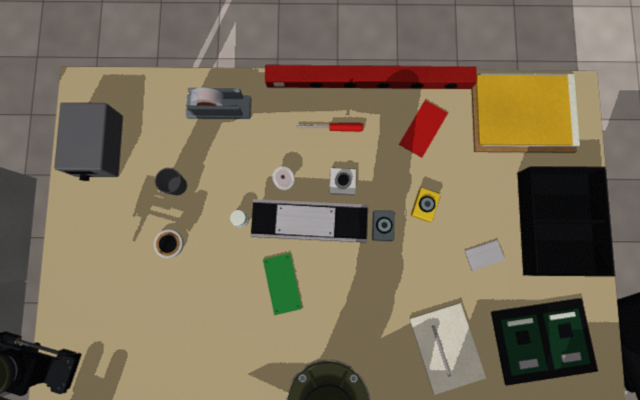

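Scene view: the ledge with its aluminium plate is at about (345,205), the grey camera at (287,183), the trigger at (302,230) and the reel at (355,250).

Top view, with what could be confused:
- **Plate:** the aluminium one on the ledge at (306,220). Not this: green (282,283), red (424,128), spare (485,254).
- **Camera:** the grey box at (384,225), at the −y end of the ledge. Not this: yellow (427,204).
- **Trigger:** the white box with a black cap at (343,180). Not this: the reel at (283,178).

Next I measure these and check with one close crop.

```bash
python3 - <<'E'
from h import *
im,d=load('top'); P=pts('top',d); Z=P[...,2]
hsv=cv2.cvtColor(im,cv2.COLOR_RGB2HSV)
def box(m,name,z):
    m=cv2.morphologyEx(m.astype(np.uint8),cv2.MORPH_OPEN,np.ones((3,3)))
    for c in cv2.findContours(m,cv2.RETR_EXTERNAL,cv2.CHAIN_APPROX_NONE)[0]:
        if cv2.contourArea(c)<30: continue
        w=ray('top',c[:,0,:],z)[:,:2].astype(np.float32); r=cv2.minAreaRect(w*1000)
        print(name,np.round(r[0],1),np.round(r[1],1),round(r[2],1),'px',c[:,0].mean(0).round())
roi=np.zeros(Z.shape,bool); roi[140:250,220:405]=1
box(roi&(Z>.05)&(Z<.09)&(d>0),'ledge',.062)
pl=roi&(Z>.05)&(im.min(2)>110); pl[:207]=0; pl[234:]=0
box(pl,'plate',.066)
r2=roi.copy(); r2[:,:372]=0; box(r2&(Z>.025),'camera',.036)
box(r2&(im.max(2)<70)&(Z>.025),'lens?',.042)
r3=roi.copy(); r3[:,:325]=0;r3[:,360:]=0; r3[198:]=0; box(r3&(Z>.012),'trigbox',.022); box(r3&(im.max(2)<60)&(Z>.012),'cap',.03)
for nm,(u,v) in dict(plate=(306,220),lens=(384,225),cap=(343,180),box=(332,188),deck=(262,217),reel=(283,178),jar=(238,217)).items(): print(nm,P[v,u].round(3))
a=cv2.resize(im[160:250,225:405],None,fx=4,fy=4,interpolation=cv2.INTER_CUBIC)
s,_=load('scene'); b=cv2.resize(s[165:275,260:440],(720,440)) [:240]
cv2.imwrite('pics/crop1.png',np.vstack([a,b])[:600,:,::-1])
E
```

```text
ledge [497.4  50.8] [320.1 105.2] 87.8 px [309. 221.]
plate [497.1  63. ] [ 71.9 159.7] 0.5 px [306. 220.]
camera [ 488.5 -157.1] [59.2 84.7] 89.2 px [384. 225.]
trigbox [616.6 -42.7] [74.8 75.9] 87.5 px [343. 181.]
cap [619.9 -43. ] [29.3 28.8] 0.2 px [343. 179.]
plate [0.497 0.06  0.068]
lens [ 0.487 -0.158  0.042]
cap [ 0.614 -0.042  0.045]
box [ 0.595 -0.012  0.02 ]
deck [0.505 0.183 0.059]
reel [0.618 0.128 0.045]
jar [0.505 0.25  0.053]
```

View pics/crop1.png

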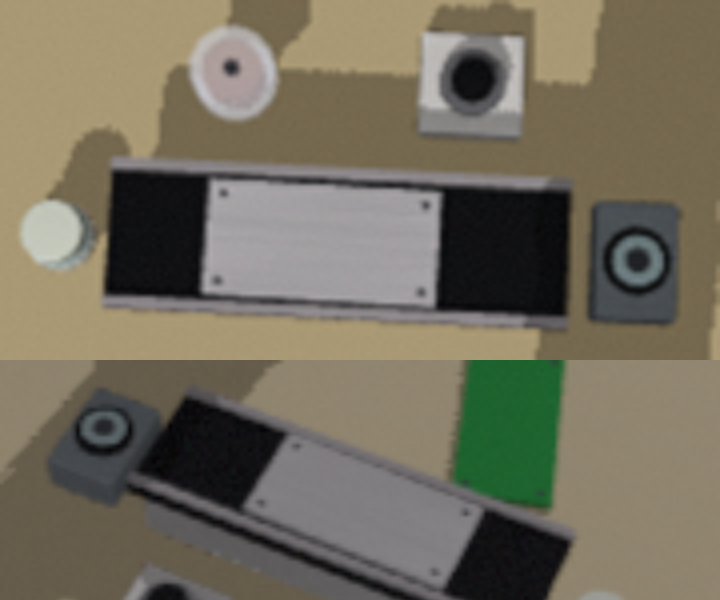

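The crop confirms the choices: bare plate between the rails, grey camera with its lens at crop (638,260) past the −y end, black cap at (472,75). The lens is about 48 mm past the ledge end, as described, so the plate has to travel about 140 mm in −y. I'm going above the far end of the deck with the tool's y axis across the ledge, giving a two-point push.

```bash
python3 -m inch '[[28,-38,0,0,0,-6.4],[56,-76,0,0,0,-12.8],[84,-114,0,0,0,-19.2],[111,-152,0,0,0,-25.6],[139,-190,0,0,0,-32],[166,-228,0,0,0,-38.4],[194,-266,0,0,0,-44.8],[222,-304,0,0,0,-51.2],[250,-342,0,0,0,-57.6],[277,-380,-20,0,0,-64],[305,-418,-50,0,0,-70.4],[332,-452,-86,0,0,-77],[332,-452,-86,0,0,-77],[332,-452,-86,0,0,-77]]' 40
python3 - <<'E'
from h import *
from scipy.spatial.transform import Rotation as R
s=ctrl.get_state(); print(s['position'],R.from_rotvec(s['tool_rot']).as_matrix().round(4).tolist(),s['grip_width'],s['ft_force'])
im,d=load('top'); P=pts('top',d)
# side lines of ledge and camera box from initial picture, before arm came in
roi=np.zeros(d.shape,bool); roi[195:245,245:400]=1
m=(roi&(P[...,2]>.05)&(P[...,2]<.09)); 
for nm,mm,z in(('ledge',m,.063),('plate',m&(im.min(2)>90)&(np.indices(d.shape)[1]>272)&(np.indices(d.shape)[1]<340),.066)):
    cols=np.where(mm.any(0))[0][4:-4]
    if nm=='plate': continue
    lo=[np.where(mm[:,c])[0][0] for c in cols]; hi=[np.where(mm[:,c])[0][-1] for c in cols]
    for e in(lo,hi):
        w=ray('top',np.c_[cols,e],z); k=np.polyfit(w[:,1],w[:,0],1); print(nm,k)
# plate ends: brightness profile along the ledge axis
g=im.mean(2)
for off in(-25,-10,10,25):
    t=np.arange(-.03,.16,.0005); xy=np.c_[.4974+.039*(t-.0508)+off/1000,t,np.full_like(t,.066)]
    uv=proj('top',xy).astype(np.float32); v=cv2.remap(g.astype(np.float32),uv[None,:,0],uv[None,:,1],cv2.INTER_LINEAR)[0]
    print(off,t[np.where(v>75)[0][[0,-1]]])
# lens ring ellipse
c=im[205:245,372:398].astype(int); mm=((c.max(2)<55)).astype(np.uint8)
n,l,st,ce=cv2.connectedComponentsWithStats(mm); i=1+np.argmax(st[1:,4]); 
cn=max(cv2.findContours((l==i).astype(np.uint8),0,1)[0],key=cv2.contourArea); e=cv2.minEnclosingCircle(cn)
print(e, ray('top',[e[0][0]+372,e[0][1]+205],.042))
E
```

```text
time: 1.85
position: [0.5018, 0.176, 0.1505]
tool_rot: [-2.262, -2.18, 0.0]
ft_force: [-0.0, -0.1, -0.2]
grip_width: 0.461
grip_force: 0.0
[0.50175575 0.17603962 0.15052741] [[0.0369, 0.9993, -0.0006], [0.9993, -0.0369, 0.0003], [0.0002, -0.0007, -1.0]] 0.4606806824352751 [-0.03856773 -0.11808802 -0.15528883]
ledge [0.03954897 0.54658879]
ledge [0.03960987 0.44414357]
-25 [-0.016   0.1455]
-10 [-0.0175  0.1445]
10 [-0.018   0.1435]
25 [-0.0185  0.1425]
((11.769230842590332, 19.615385055541992), 8.569344520568848) [[ 0.48846825 -0.15704407  0.042     ]]
```

```bash
python3 -m inch '[[0,0,-25,0,0,0],[0,0,-50,0,0,0],[0,0,-64,0,0,0],[0,0,-70,0,0,0],[0,0,-74,0,0,0],[0,0,-74,0,0,0],[0,0,-74,0,0,0]]'
python3 - <<'E'
from h import *
im,d=grab('scene'); cv2.imwrite('pics/s2.png',cv2.resize(im[130:280,240:440],(800,600),interpolation=cv2.INTER_CUBIC)[...,::-1]); print(ctrl.get_state()['position'])
E
```

```text
time: 2.72
position: [0.5026, 0.1755, 0.0772]
tool_rot: [2.263, 2.179, 0.002]
ft_force: [0.5, 0.6, 0.8]
grip_width: 0.463
grip_force: 0.0
[0.50254989 0.17546509 0.07713164]
```

View pics/s2.png

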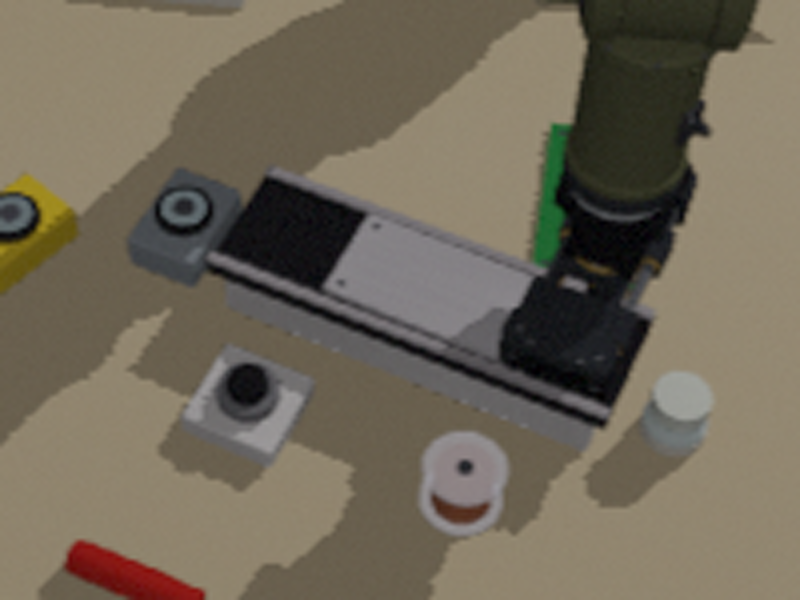

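The fingers stand on the deck behind the plate at crop (575,345), clear of the rails and the jar. Pushing most of the way, then I'll look.

```bash
python3 -m inch '[[-0.4,-10,0,0,0,0],[-0.7,-18,0,0,0,0],[-1,-25,0,0,0,0],[-1.3,-32,0,0,0,0],[-1.6,-40,0,0,0,0],[-1.9,-48,0,0,0,0],[-2.2,-56,0,0,0,0],[-2.5,-64,0,0,0,0],[-2.9,-72,0,0,0,0],[-3.2,-80,0,0,0,0],[-3.5,-88,0,0,0,0],[-3.8,-96,0,0,0,0],[-4.1,-104,0,0,0,0],[-4.4,-112,0,0,0,0],[-4.7,-120,0,0,0,0],[-5,-128,0,0,0,0],[-5.3,-135,0,0,0,0],[-5.6,-141,0,0,0,0],[-5.7,-145,0,0,0,0],[-5.7,-145,0,0,0,0]]'
cat > edge.py <<'E'
from h import *
import sys
im,d=grab('scene'); g=im.mean(2).astype(np.float32)
t=np.arange(-.18,-.02,.0005)
for off in(-25,-10,0,10,25):
    xy=np.c_[.4954+.0396*t+off/1000,t-.0396*off/1000,np.full_like(t,.066)]
    uv=proj('scene',xy).astype(np.float32); v=cv2.remap(g,uv[None,:,0],uv[None,:,1],cv2.INTER_LINEAR)[0]
    gr=v[8:]-v[:-8]; i=np.argsort(-gr)[0]; print(off,t[i+4],gr[i].round(),v[::20].round().astype(int))
cv2.imwrite(sys.argv[1],cv2.resize(im[130:280,240:440],(800,600),interpolation=cv2.INTER_CUBIC)[...,::-1])
s=ctrl.get_state(); print(s['position'],s['ft_force'],s['time'])
E
python3 edge.py pics/s3.png
```

```text
time: 5.28
position: [0.4962, 0.0296, 0.0764]
tool_rot: [2.263, 2.178, -0.001]
ft_force: [-0.5, 0.2, -0.8]
grip_width: 0.461
grip_force: 0.0
-25 -0.12099999999999994 22.0 [ 93  92  92  92  96  93 126 132 132 131 131 131 132 130 118  21]
-10 -0.13249999999999995 22.0 [ 92  87  73  73  91 126 130 131 131 132 131 131 132 133  88  18]
0 -0.13499999999999995 21.0 [ 92  85  64  62  96 132 132 131 131 131 131 132 132 130  22  23]
10 -0.14149999999999996 42.0 [ 93  84  70  67  96 132 131 131 129 132 131 131 130 130  24  25]
25 -0.15999999999999998 66.0 [ 91  87  44  95 122 122 132 130 131 130 131 131 132 104  43  18]
[0.49614745 0.02966352 0.07632402] [ 0.30672957 -0.38295844  0.74443868] 5.325
```

View pics/s3.png

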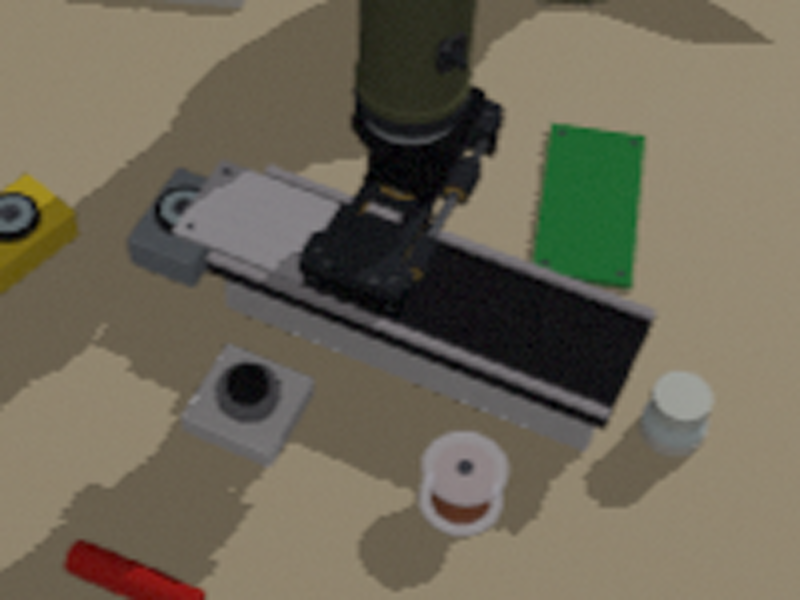

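The plate lies flat between the rails. Its leading corners are at crop (222,166) and (173,232), covering part of the lens at (183,207). Now I measure the edge from those corners.

```bash
python3 - <<'E'
from h import *
im,d=load('scene')
for c in((222,166),(173,232)): print(ray('scene',[240+c[0]/4,130+c[1]/4],.066)[0].round(4))
P=pts('scene',d); m=(abs(P[...,2]-.066)<.006)&(P[...,1]<-.112)&(P[...,1]>-.2)&(abs(P[...,0]-.49)<.06)
q=P[m]
t=(q[:,0]-.4954)
for a in(-35,-20,-5,10,25):
    s=q[(t*1000>a-8)&(t*1000<a+8)]; print(a,len(s),s[:,1].min().round(4) if len(s) else '')
# lens from initial scene view: ring centre as cross-check
i2,d2=load('top')
print(proj('scene',[[.4885,-.157,.042]])*1, )
E
```

```text
[ 0.4572 -0.1339  0.066 ]
[ 0.5317 -0.1395  0.066 ]
-35 33 -0.1377
-20 37 -0.14
-5 36 -0.1394
10 33 -0.1405
25 38 -0.1397
[[284.89940071 181.13213126]]
```

```bash
python3 -m inch '[[-0.2,-4,0,0,0,0],[-0.4,-9,0,0,0,0],[-0.5,-13,0,0,0,0],[-0.6,-16,0,0,0,0],[-0.7,-18,0,0,0,0],[-0.7,-18,0,0,0,0],[-0.7,-18,0,0,0,0]]'
python3 -m inch '[[0.2,5,0,0,0,0],[0.6,15,0,0,0,0],[0.6,15,30,0,0,0],[0.6,15,80,0,0,0],[20,15,130,0,0,0],[20,15,130,0,0,0]]'
python3 - <<'E'
from h import *
im,d=grab('top'); P=pts('top',d)
s,ds=grab('scene')
q=pts('scene',ds); m=(abs(q[...,2]-.066)<.006)&(q[...,1]<-.112)&(q[...,1]>-.2)&(abs(q[...,0]-.49)<.05); q=q[m]
for a in(-35,-20,-5,10,25):
    w=q[abs((q[:,0]-.4954)*1000-a)<8]; print(a,len(w),w[:,1].min().round(4) if len(w) else '')
a=cv2.resize(im[160:250,225:405],(720,360),interpolation=cv2.INTER_CUBIC); b=cv2.resize(s[165:225,260:440],(720,240),interpolation=cv2.INTER_CUBIC)
cv2.imwrite('pics/c4.png',np.vstack([a,b])[...,::-1])
print(ctrl.get_state()['position'])
E
```

```text
time: 6.2
position: [0.4958, 0.0122, 0.0767]
tool_rot: [2.263, 2.179, -0.0]
ft_force: [0.6, -0.5, -0.2]
grip_width: 0.455
grip_force: 0.0
time: 6.95
position: [0.5194, 0.0285, 0.211]
tool_rot: [2.259, 2.176, 0.012]
ft_force: [-0.3, 0.1, -0.7]
grip_width: 0.457
grip_force: 0.0
-35 54 -0.1562
-20 57 -0.1573
-5 62 -0.1579
10 56 -0.158
25 65 -0.1586
[0.51572753 0.02806707 0.20657947]
```

View pics/c4.png

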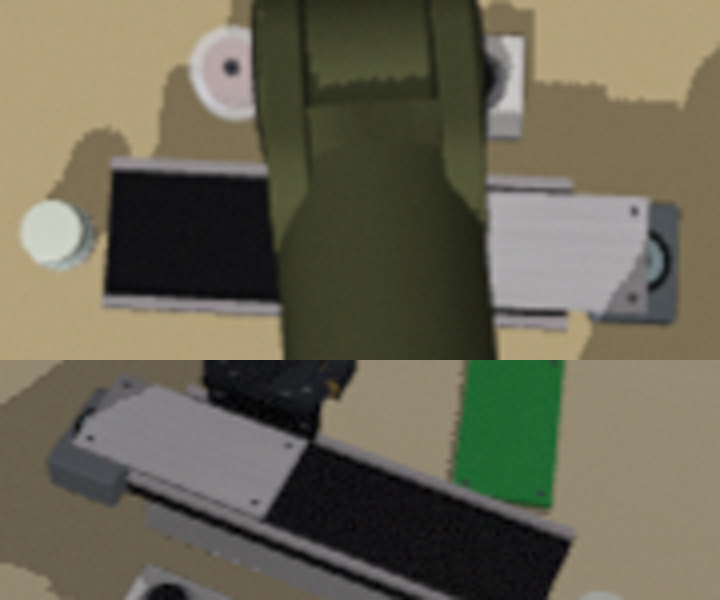

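From the top view the plate's edge is at crop (647,255), against a lens centre of (638,260). The parallax-corrected edge y is −0.158 to −0.161 against the lens at −0.157, which is well within 12 mm. Next is the cap's height and the shift to it.

```bash
python3 - <<'E'
from h import *
print('edge top',ray('top',[[225+647/4,160+225/4],[225+645/4,160+295/4]],.066).round(4))
s,d=load('scene'); P=pts('scene',d)
m=(abs(P[...,0]-.617)<.045)&(abs(P[...,1]+.043)<.045)&(P[...,2]>.01)&(P[...,2]<.08)
k=m&(s.max(2)<45)&(P[...,2]>.03); q=P[k]; zt=np.percentile(q[:,2],[5,25,50,75,95]); print('cap z',zt.round(4),len(q))
c=q[q[:,2]>zt[2]-.004]; print('cap c',((c.max(0)+c.min(0))/2).round(4),np.ptp(c,0).round(4))
print('z hist',np.histogram(P[m][:,2],bins=np.arange(.01,.06,.004)))
v,u=np.where(k); print('scene px',u.mean(),v.mean(),ray('scene',[u.mean(),v.mean()],zt[2]))
print(ray('top',[343,179.5],zt[2])); st=ctrl.get_state(); print(st['position'],(np.array([.617,-.043,zt[2]+.014])-st['position'])*1000)
E
```

```text
edge top [[ 0.5095 -0.1622  0.066 ]
 [ 0.4612 -0.1602  0.066 ]]
cap z [0.0352 0.0415 0.0426 0.0441 0.046 ] 86
cap c [ 0.6178 -0.0379  0.0432] [0.0297 0.0307 0.0092]
z hist (array([ 23,  51, 197, 126,  20,  53,  35,  20,  58,   6,   0,   0]), array([0.01 , 0.014, 0.018, 0.022, 0.026, 0.03 , 0.034, 0.038, 0.042,
       0.046, 0.05 , 0.054, 0.058]))
scene px 301.45348837209303 225.77906976744185 [[ 0.61981549 -0.03794442  0.04263742]]
[[ 0.61598504 -0.04232232  0.04263742]]
[0.51572753 0.02806707 0.20657947] [ 101.27246511  -71.0670709  -149.94204443]
```

```bash
python3 -m inch '[[34,-23,0,0,0,0],[68,-46,0,0,0,0],[101,-69,0,0,0,0],[101,-69,-40,0,0,0],[101,-69,-80,0,0,0],[101,-69,-110,0,0,0],[101,-69,-122,0,0,0],[101,-69,-122,0,0,0],[101,-69,-122,0,0,0]]' 0
python3 - <<'E'
from h import *
im,d=grab('scene'); cv2.imwrite('pics/s5.png',cv2.resize(im[150:270,240:400],(800,600),interpolation=cv2.INTER_CUBIC)[...,::-1]); s=ctrl.get_state(); print(s['position'],s['ft_force'],s['grip_width']); print((proj('scene',s['position']-[0,0,.014])-[240,150])*5, (proj('scene',[.617,-.0405,.043])-[240,150])*5)
E
```

```text
time: 8.18
position: [0.6175, -0.0417, 0.0858]
tool_rot: [2.262, 2.178, 0.002]
ft_force: [0.4, -0.5, 0.7]
grip_width: 0.004
grip_force: 0.0
[ 0.61768293 -0.04171091  0.08598089] [ 0.2958376  -0.46920171  0.2319185 ] 0.004814524697206038
[[301.32833042 345.66687951]] [[305.32601536 373.36867467]]
```

View pics/s5.png

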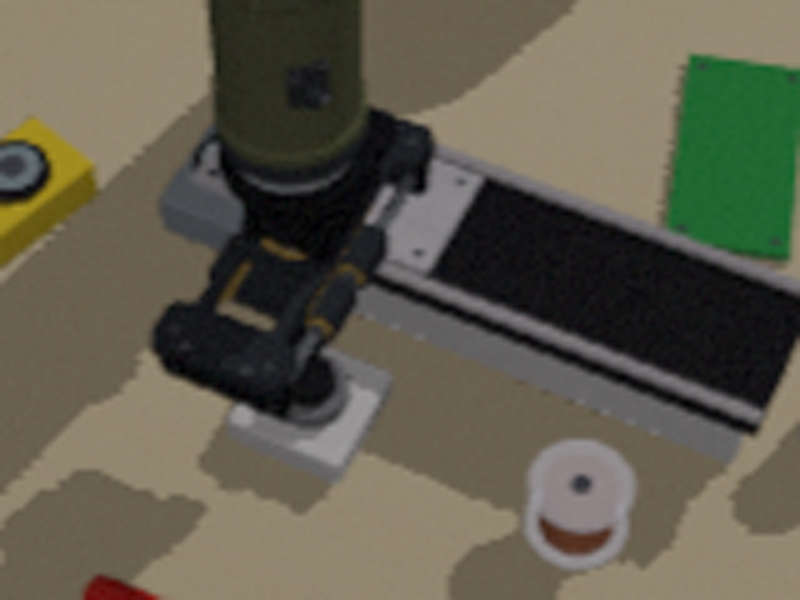

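The fingertips hover over the cap, which is at about (313,383) in the crop. Pressing in stages while watching the force.

```bash
python3 -m inch '[[0,1,-14,0,0,0],[0,1,-22,0,0,0],[0,1,-26,0,0,0],[0,1,-29,0,0,0],[0,1,-31,0,0,0],[0,1,-31,0,0,0],[0,1,-31,0,0,0]]'; python3 -m inch '[[0,0,-1,0,0,0],[0,0,-2,0,0,0],[0,0,-2,0,0,0]]'
```

```text
time: 9.1
position: [0.6168, -0.0406, 0.0539]
tool_rot: [2.263, 2.179, 0.0]
ft_force: [-3.6, 0.8, 3.7]
grip_width: 0.001
grip_force: 2.0
time: 9.48
position: [0.6169, -0.0406, 0.0524]
tool_rot: [2.263, 2.179, 0.001]
ft_force: [-4.8, 1.3, 8.4]
grip_width: 0.002
grip_force: 4.4
```

```bash
python3 -m inch '[[0,0,-1,0,0,0],[0,0,-2,0,0,0],[0,0,-2,0,0,0]]'
```

```text
time: 9.85
position: [0.617, -0.0407, 0.0522]
tool_rot: [-2.263, -2.178, -0.002]
ft_force: [-8.5, 0.8, 18.7]
grip_width: 0.006
grip_force: 9.7
```

The position barely moved (0.2 mm) while the force rose to 18.7 N, so the button is against its stop. Now retreating.

```bash
python3 -m inch '[[0,0,10,0,0,0],[0,0,40,0,0,0],[0,0,90,0,0,0],[0,0,140,0,0,0],[40,50,190,0,0,0],[80,100,200,0,0,0],[100,160,200,0,0,0],[100,200,200,0,0,0],[100,240,200,0,0,0],[100,240,200,0,0,0],[100,240,200,0,0,0]]'
python3 - <<'E'
from h import *
im,d=grab('top'); s,ds=grab('scene')
q=pts('scene',ds); m=(abs(q[...,2]-.066)<.006)&(q[...,1]<-.112)&(q[...,1]>-.2)&(abs(q[...,0]-.49)<.05); q=q[m]
for a in(-35,-5,25):
    w=q[abs((q[:,0]-.4954)*1000-a)<8]; print(a,w[:,1].min().round(4) if len(w) else '')
cv2.imwrite('pics/c6.png',np.vstack([cv2.resize(im[90:270,150:450],(500,300)),cv2.resize(s[150:330,220:520],(500,300))])[...,::-1]); print(ctrl.get_state()['ft_force'])
E
```

```text
time: 11.22
position: [0.7172, 0.1984, 0.249]
tool_rot: [2.263, 2.177, -0.001]
ft_force: [0.4, -0.1, 1.2]
grip_width: 0.004
grip_force: 0.0
-35 -0.1557
-5 -0.1579
25 -0.1587
[ 0.0023002   0.07567888 -0.51561166]
```

View pics/c6.png

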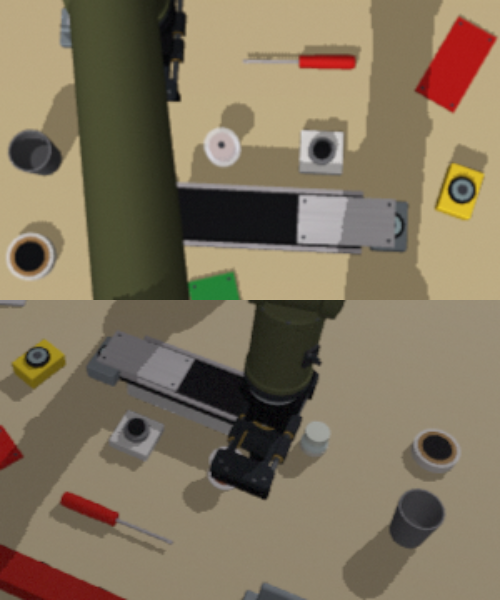

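The plate is still square in place over the lens at top-crop (395,222), the button at (322,149) is up, nothing else has moved, and the arm is clear at z = 0.25 m.

```bash
python3 -c "from bench import ctrl; print(ctrl.close_job())"
```

```text
the job is handed in; nothing more can be done
None
```

I pushed the plate until its leading edge was over the lens (measured within about 5 mm of its centre), pressed the trigger down to its stop, moved the arm clear and handed the job in at about 11 s; no verdict came back.

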